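# Switch the dust extraction to the wide outlet

## Task

Turn the crank on the dust-extraction selector so that its pointer points squarely at the wide outlet, the collar clearly larger than the three narrow ones. The head turns endlessly either way: go the shorter way round, never the long way past the far side, then let go and leave it at rest.

Things in the scene. Friction and masses are not known exactly. Their poses are not given: they have to be found in the camera images.
- selector_axis (a point): On the vertical turning axis of the selector head, 73 mm above the table. Fixed steel base plate (336 mm diameter) with grey hub and, turning on it, an aluminium disc of 156 mm diameter, top 64 mm up, with a dark bar pointer (tip 109 mm from the axis). The frame turns with the head: x along the pointer through the crank, z up. The level inlet pipe in the hub (top 52 mm up) is no outlet.
- crank_grip (a point): Grip point of the upright black crank handle on the pointer bar, 65 mm from the turning axis, 104 mm above the table. A round sleeve of 25 mm diameter, from 74 to 124 mm above the table, spinning freely on its upright pin, so a gripper can hold it from above and carry it round the arc without turning itself. Its orientation has no meaning.
- wide_outlet (a point): Centre of the mouth of the wide outlet: an upright open aluminium collar of 54 mm outer diameter on the base plate, 130 mm from the turning axis, mouth 48 mm above the table. The three narrow outlets on the same circle look alike but are 30 mm in diameter. Which of the four places holds the wide one varies. Its orientation has no meaning.
- selector (a joint): Angle of the head in rad, counter-clockwise from above, relative to the base plate (0: pointer over the inlet pipe; about pi at the start). No stops, and the reading counts on past pi. Friction holds it where it is left; turning takes 3 to 4 N at the handle. At the start the pointer is 0.8 to 2.2 rad from the wide outlet, on either side.

How it is judged:
By the outcome, as a careful person would: the job done as asked, in the order asked, and still so for the second after the job is handed in, with the robot touching nothing.
It also fails if it takes over 32 s, if anything falls off the work surface, if the arm or the gripper's body presses on something with over 40 N, if the wrist force passes 120 N, or if a joint passes its speed limit or range.

## Robot

A 7-joint arm with a two-finger parallel gripper is mounted at the origin on the work surface. World frame = base frame: x ahead of the robot, y to its left, z up, the work surface at z = 0. Lengths are in m, angles in rad, forces in N, time in s.
With the tool pointing down it reaches from about 0.4 to 0.925 m from the base axis. Payload 5.6 kg.
Tool frame: the origin (TCP) lies at the very end of the fingers, on their centre line; the grasp point (between the pads) lies 19 mm behind it (bot.grip_point_offset is the distance from the TCP to the grasp point, in m); z points along the fingers, y is the line along which they close (so a half turn about z gives the same grasp; the last joint's range is limited). The gripper opens to 85 mm and grips with 20 to 120 N. Pads are 22 mm wide; open, the fingers measure 114 mm over their backs; the gripper's body (76 mm by 85 mm) begins 54 mm behind the grasp point. The pads swing forward as they close: fully open they stand 13 mm farther back than shut.
Start: joints at [1.127, 0.468, -0.012, 1.603, 0.006, 1.071, -0.056], TCP at [0.254, -0.599, 0.204] pointing down, gripper open.
Joint ranges: [-2.53, 2.53], [-0.31, 2.02], [-1.57, 1.55], [0.28, 2.44], [-1.29, 4.43], [0.15, 1.84], [-2.92, 2.92]. Speed limits (rad/s): [2.57, 2.57, 3.14, 3.14, 3.14, 3.14, 3.14].

## Interface

Orientations are given as a 3x3 rotation matrix whose columns are the frame's x, y, z axes.
In Python, from station import bot gives the robot as it stands.
- The arm moves only by the tool drive_tool, never from a script. Its argument "series" is a list that holds one entry, the list of rows, each a list of 5 numbers: the opening, from -1 (shut) to 1 (fully open), then the shift along the tool's x, y, z in cm, then the turn about the tool's z in degrees. In form: [[[fingers, dx, dy, dz, yaw], ...]]. A call has 1 to 10 rows; each row shifts and turns the commanded pose from where the row before left it, along the tool's axes as they then stand; what a row does not reach is not made up. A row lasts 1/8 s, in which the tool goes at most 62.5 mm and 10.7 degrees, less where a joint would pass 70% of its speed; a pose out of reach is approached as far as the arm can. A call with a gripper value outside its range is refused whole. The fingers move at their own pace and stop on an object; "force" is the grip in N (left out, the last holds). Time passes only in rows, so rows that do not move let the fingers close. It gives the time, the measured TCP pose, the force, the opening and the grip force at its end, in the units of the state.
- bot.observe(): the state, without advancing time (a new reading comes with each control period).
- bot.camera(name): name is "side" or "top"; returns (picture, depth): 420x560x3 uint8, red, green, blue; 420x560 float32, m along the optical axis (not along the pixel's ray), 0 where there is no reading.
- bot.calibration(name): a dict with "intrinsics" (3x3 intrinsics, pixels), "xyz" and "orientation" of the camera in the world. Camera axes: x right, y up, looking along -z (the intrinsics and any distortion apply to the point x, -y, -z); pixel columns grow to the right and rows downward; lengths in m; the calibration is good to about 2 mm. A picture is of the moment at which its call begins. calibration takes no time and is no camera call.
- bot.hand_in(): hands the job in; it is judged then, once.
Trained networks look in the newest picture that a camera, given by its name, has taken for a name from the list of things; names that differ only in an ending like _2 or _b are one class to them, and where a whole thing is asked for, a point or a joint stands for the part that bears it (a point fixed in the world has none). Each returns a list of dicts, best first, with "confidence" (0 to 1); they miss things now and then, are a little off and sometimes report something else, mostly with a low value. They report only what shows in the picture. A call takes as long as a camera call.
- bot.masks_of(camera, thing): "pixels" (420x560 bool, what is visible of it) and "xy" ([column, row] in pixels, amid what is visible of it).
The state is a dict: "time": time; "qpos": joint angles; "qd": joint speeds; "tau": joint torques, N m; "eef_pos": TCP position; "tool_rot": TCP orientation; "contact_force": force on the tool from outside, world axes, zero at the start; "wrist_torque": the same for the moment, N m; "gripper_width": opening from 0.0 (shut) to 1.0 (fully open); "finger_force": force on a finger pad.
Only numpy, scipy, OpenCV 4.12 (cv2) and the standard library are available. Lean on these libraries where they do the work, as an engineer would, in place of code of your own. Each camera call takes 0.05 s, during which the arm holds its last target. There are 200 camera calls.

## Working session

There is one attempt and no reset: what is moved stays moved. The work goes in short steps, Python scripts to look and compute and a tool call to move; the robot and the scene stay as the last step left them, time stands still between calls to the robot, and variables do not carry over. Pictures are saved under pics/ and viewed, at most 10 in all, crops included, and the job is handed in when it is done.

Besides the shell and the picture viewer there is one more tool, called as name([rows], argument=value, ...), one row to a line, values as JSON. drive_tool: Moves the arm, as the interface text tells. Its arguments: {"type":"object","properties":{"series":{"type":"array"},"force":{"type":"number"}},"required":["series"]}

```bash
mkdir -p pics; cat > h.py <<'E'
import numpy as np, cv2
from station import bot
def world(cam,d,uv):
    c=bot.calibration(cam);K=np.array(c["intrinsics"]);uv=np.atleast_2d(uv).astype(int)
    z=d[uv[:,1],uv[:,0]]
    p=np.stack([(uv[:,0]-K[0,2])/K[0,0]*z,-(uv[:,1]-K[1,2])/K[1,1]*z,-z],1)
    return p@np.array(c["orientation"]).T+np.array(c["xyz"])
def at_height(cam,uv,h):
    c=bot.calibration(cam);K=np.array(c["intrinsics"]);uv=np.atleast_2d(uv).astype(float)
    r=np.stack([(uv[:,0]-K[0,2])/K[0,0],-(uv[:,1]-K[1,2])/K[1,1],-np.ones(len(uv))],1)@np.array(c["orientation"]).T
    o=np.array(c["xyz"]);return o+r*((h-o[2])/r[:,2])[:,None]
E
python3 - <<'E'
from h import *
for cam in("top","side"):
    p,d=bot.camera(cam);cv2.imwrite(f"pics/{cam}0.png",p[:,:,::-1]);print(cam,bot.calibration(cam))
    for t in("selector","crank_grip","wide_outlet"):
        for m in bot.masks_of(cam,t)[:3]:
            px=m["pixels"];v,u=np.nonzero(px&(d>0));w=world(cam,d,np.c_[u,v])
            print(t,m["confidence"],m["xy"],px.sum(),np.median(w,0).round(3),w.min(0).round(3),w.max(0).round(3))
s=bot.observe();print(s["time"],s["eef_pos"],s["tool_rot"],s["contact_force"])
E
```

```text
top {'intrinsics': array([[451.6660588 ,   0.        , 281.1405517 ],
       [  0.        , 451.6660588 , 209.71708662],
       [  0.        ,   0.        ,   1.        ]]), 'xyz': array([0.50602108, 0.04995946, 0.81026773]), 'orientation': array([[ 0.02328967,  0.99710709, -0.07235362],
       [-0.99967609,  0.02248449, -0.01192318],
       [-0.01026185,  0.07260787,  0.99730777]])}
selector 0.83 [271.8, 212.9] 7033 [0.552 0.075 0.064] [ 0.468 -0.004  0.012] [0.638 0.15  0.134]
crank_grip 0.73 [251.6, 244.2] 151 [0.502 0.107 0.124] [0.49  0.097 0.092] [0.513 0.121 0.128]
crank_grip 0.47 [189.5, 201.3] 278 [0.565 0.21  0.043] [0.539 0.175 0.018] [0.589 0.226 0.052]
wide_outlet 0.68 [192.0, 195.9] 419 [0.568 0.205 0.043] [0.539 0.175 0.009] [0.59  0.236 0.052]
side {'intrinsics': array([[470.18923252,   0.        , 274.37326882],
       [  0.        , 470.18923252, 217.32732379],
       [  0.        ,   0.        ,   1.        ]]), 'xyz': array([ 0.2120201 , -0.43735254,  0.52134627]), 'orientation': array([[ 0.82008748,  0.33725122, -0.46229659],
       [-0.57176007,  0.44990146, -0.68606056],
       [-0.02338685,  0.82695241,  0.56178533]])}
selector 0.8 [269.8, 243.3] 5233 [0.538 0.067 0.064] [ 0.465 -0.007  0.01 ] [0.654 0.223 0.132]
crank_grip 0.7 [235.0, 222.1] 439 [0.495 0.099 0.103] [0.487 0.094 0.073] [0.512 0.116 0.125]
wide_outlet 0.76 [247.1, 207.7] 177 [0.582 0.209 0.041] [0.555 0.172 0.019] [0.589 0.223 0.048]
0.4 [ 0.2535176  -0.59847071  0.20436397] [[ 9.20781055e-01  3.90079777e-01 -1.30240735e-04]
 [ 3.90079793e-01 -9.20781048e-01  1.28545367e-04]
 [-6.97802521e-05 -1.69166417e-04 -9.99999983e-01]] [-0.44686363 -0.22897616 -0.31163891]
```

View pics/top0.png

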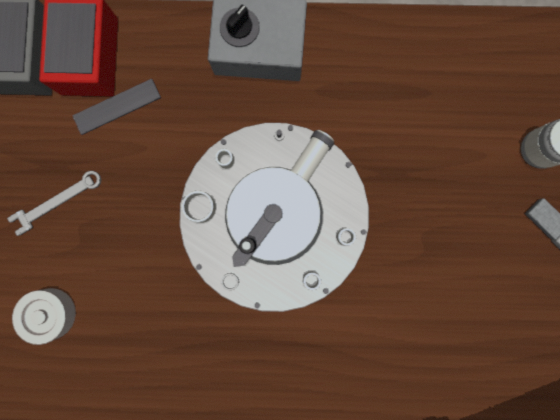

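View pics/side0.png

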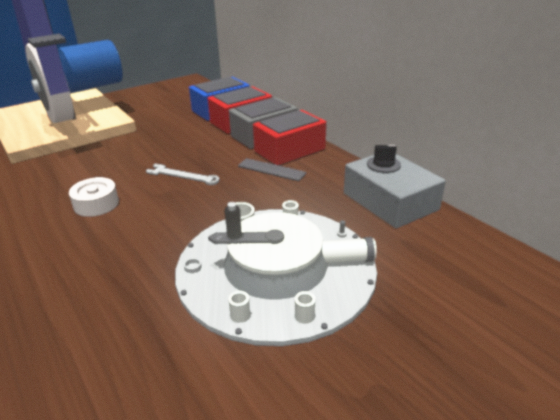

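The top view shows the wide collar at about (199,207), the axis at (273,213), the handle at (247,245) and the pointer tip at (238,265). The narrow collars are at (225,158), (345,236) and (311,280). The turn is therefore clockwise, about 55°. Next I'll refine the points.

```bash
cat > m.py <<'E'
from h import *
from scipy.optimize import least_squares
def fit(P,r):
    f=lambda c:np.hypot(P[:,0]-c[0],P[:,1]-c[1])-r
    return least_squares(f,P[:,:2].mean(0),loss="soft_l1",f_scale=.001).x
def measure():
    p,d=bot.camera("top")
    hsv=cv2.cvtColor(p,cv2.COLOR_RGB2HSV);v,u=np.nonzero(d>0);w=world("top",d,np.c_[u,v])
    near=np.hypot(w[:,0]-.556,w[:,1]-.068)<.2
    # disc: points 60-68mm high, outline
    m=np.zeros(d.shape,np.uint8);k=near&(abs(w[:,2]-.064)<.006);m[v[k],u[k]]=255
    c=max(cv2.findContours(cv2.morphologyEx(m,cv2.MORPH_CLOSE,np.ones((15,15))),0,1)[0],key=cv2.contourArea)[:,0]
    A=at_height("top",c,.064);R=np.hypot(*(A[:,:2]-fit(A,.078)).T)
    ax=fit(A[abs(R-.078)<.006],.078)
    # base plate outline as a check
    m[:]=0;k=near&(abs(w[:,2]-np.median(w[near&(w[:,2]<.03)&(w[:,2]>.005),2]))<.006);m[v[k],u[k]]=255
    k=near&(w[:,2]>.005);m[v[k],u[k]]=255
    c=max(cv2.findContours(m,0,1)[0],key=cv2.contourArea)[:,0];B=at_height("top",c,.012)
    base=fit(B,.168)
    k=near&(abs(w[:,2]-.046)<.005)&(np.hypot(w[:,0]-.567,w[:,1]-.204)<.04);wide=fit(w[k],.0255)
    k=near&(w[:,2]>.115)&(w[:,2]<.135)&(np.hypot(w[:,0]-ax[0],w[:,1]-ax[1])<.09);h=(w[k].min(0)+w[k].max(0))/2
    g=p.astype(int).max(2);q=at_height("top",np.c_[u,v],.073);rr=np.hypot(q[:,0]-ax[0],q[:,1]-ax[1])
    return ax,base,wide,h,k.sum()
if __name__=="__main__":
    ax,base,wide,h,n=measure();print("axis",ax,"base",base,"wide",wide,"handle",h,n)
    for a in(ax,base):
        for q in(wide,h[:2]):
            e=q-a;print(np.hypot(*e),np.degrees(np.arctan2(e[1],e[0])))
    for n,q,z in(("tip",(238,266),.072),("cap",(273,213),.075),("wide",(199,207),.048),("handle",(247,245),.124)):print(n,at_height("top",q,z))
E
python3 m.py
```

```text
axis [0.55340302 0.07251645] base [0.55509737 0.07145523] wide [0.56478486 0.20106686] handle [0.50097398 0.10909156 0.1244834 ] 210
0.12905329888988543 84.94023223972532
0.06392606861073279 145.0999244923875
0.12997316035514572 85.72552254665361
0.06592294254661371 145.18601690475515
tip [[0.46627806 0.12677281 0.072     ]]
cap [[0.55369493 0.07190531 0.075     ]]
wide [[0.56280127 0.19847515 0.048     ]]
handle [[0.50102366 0.10866402 0.124     ]]
```

drive_tool([
  [[1,3.6,-3.96,0,0],[1,3.6,-3.96,0,0],[1,3.6,-3.96,0,0],[1,3.6,-3.96,0,0],[1,3.6,-3.96,0,0],[1,3.6,-3.96,0,0],[1,3.6,-3.96,0,0],[1,3.6,-3.96,0,0],[1,3.6,-3.96,0,0],[1,3.6,-3.96,0,0]],
], force=30)

```text
time: 1.7
eef_pos: [0.4311, -0.0919, 0.2049]
tool_rot: [[0.921, 0.39, 0.001], [0.39, -0.921, -0.001], [0.001, 0.001, -1.0]]
contact_force: [0.9, 0.1, -0.0]
gripper_width: 1.0
finger_force: 0.0
```

drive_tool([
  [[1,3.6,-3.96,0,0],[1,3.6,-3.96,0,0],[1,3.6,-3.96,0,0],[1,3.6,-3.96,0,0],[1,0,0,0,0],[1,0,0,0,0]],
])

```text
time: 2.45
eef_pos: [0.5011, 0.108, 0.2042]
tool_rot: [[0.921, 0.39, -0.001], [0.39, -0.921, -0.001], [-0.001, 0.0, -1.0]]
contact_force: [0.6, -0.1, -0.7]
gripper_width: 1.002
finger_force: 0.0
```

drive_tool([
  [[1,0,0,4,0],[1,0,0,4,0],[1,0,0,2.5,0],[1,0,0,1.3,0],[1,0,0,0,0],[-1,0,0,0,0],[-1,0,0,0,0],[-1,0,0,0,0],[-1,0,0,0,0],[-1,0,0,0,0]],
])

```text
time: 3.7
eef_pos: [0.5012, 0.1095, 0.0873]
tool_rot: [[0.92, 0.391, 0.0], [0.391, -0.92, 0.001], [0.0, -0.0, -1.0]]
contact_force: [-2.1, 1.5, 5.4]
gripper_width: 0.274
finger_force: 29.2
```

drive_tool([
  [[-1,0,0,0,0],[-1,0,0,0,0],[-1,0,0,0,0]],
])

```text
time: 4.08
eef_pos: [0.5012, 0.1095, 0.0873]
tool_rot: [[0.92, 0.391, 0.0], [0.391, -0.92, 0.001], [0.0, -0.0, -1.0]]
contact_force: [-1.4, 1.5, 7.2]
gripper_width: 0.271
finger_force: 29.2
```

```bash
python3 - <<'E'
from h import *
s=bot.observe();R=np.array(s["tool_rot"]);a=np.array([.554,.072])
e=np.array(s["eef_pos"][:2])-a;t0=np.arctan2(e[1],e[0])
t=np.linspace(t0,np.radians(85.3),15);P=np.c_[a+.065*np.c_[np.cos(t),np.sin(t)],t*0]
print(np.degrees(t0),np.hypot(*e));print((np.diff(P,axis=0)@R*100).round(2).tolist())
E
```

```text
144.5934433285867 0.06473017529861815
[[0.42, -0.24, 0.0], [0.43, -0.2, 0.0], [0.45, -0.17, 0.0], [0.46, -0.14, 0.0], [0.47, -0.1, 0.0], [0.48, -0.07, 0.0], [0.48, -0.03, 0.0], [0.48, 0.0, 0.0], [0.48, 0.04, 0.0], [0.47, 0.07, 0.0], [0.47, 0.11, 0.0], [0.46, 0.14, 0.0], [0.45, 0.17, 0.0], [0.43, 0.21, 0.0]]
```

drive_tool([
  [[-1,0.42,-0.24,0,0],[-1,0.43,-0.2,0,0],[-1,0.45,-0.17,0,0],[-1,0.46,-0.14,0,0],[-1,0.47,-0.1,0,0],[-1,0.48,-0.07,0,0],[-1,0.48,-0.03,0,0],[-1,0.48,0,0,0]],
])

```text
time: 5.08
eef_pos: [0.5304, 0.133, 0.0873]
tool_rot: [[0.92, 0.391, -0.001], [0.391, -0.92, 0.001], [-0.001, -0.001, -1.0]]
contact_force: [-4.4, 1.3, 7.3]
gripper_width: 0.272
finger_force: 29.3
```

drive_tool([
  [[-1,0.48,0.04,0,0],[-1,0.47,0.07,0,0],[-1,0.47,0.11,0,0],[-1,0.46,0.14,0,0],[-1,0.45,0.17,0,0],[-1,0.43,0.21,0,0],[-1,0,0,0,0],[-1,0,0,0,0]],
])

```text
time: 6.08
eef_pos: [0.56, 0.1376, 0.0873]
tool_rot: [[0.92, 0.391, 0.001], [0.391, -0.92, 0.002], [0.002, -0.001, -1.0]]
contact_force: [-1.1, 4.0, 4.7]
gripper_width: 0.271
finger_force: 29.5
```

drive_tool([
  [[-0.1,0,0,0,0],[0.3,0,0,0,0],[1,0,0,0,0],[1,0,0,0,0],[1,0,0,0,0],[1,0,0,-2,0],[1,0,0,-3,0],[1,0,0,-3,0],[1,0,0,-3,0],[1,0,0,-1,0]],
])

```text
time: 7.32
eef_pos: [0.561, 0.1362, 0.2097]
tool_rot: [[0.921, 0.39, 0.005], [0.39, -0.921, 0.001], [0.005, 0.001, -1.0]]
contact_force: [0.4, 0.3, -0.2]
gripper_width: 0.998
finger_force: 0.0
```

drive_tool([
  [[1,-2.9,4.2,0,0],[1,-2.9,4.2,0,0],[1,-2.9,4.2,0,0],[1,-2.9,4.2,0,0],[1,-2.9,4.2,0,0],[1,0,0,0,0],[1,0,0,0,0]],
])

```text
time: 8.2
eef_pos: [0.5081, -0.1136, 0.2064]
tool_rot: [[0.921, 0.39, -0.0], [0.39, -0.921, 0.001], [0.0, -0.001, -1.0]]
contact_force: [-1.1, 1.3, -0.4]
gripper_width: 1.004
finger_force: 0.0
```

```bash
python3 - <<'E'
import m
from h import *
ax,base,wide,h,n=m.measure();print(ax,base,wide,h,n)
for a in(ax,base,np.array([.554,.072])):
    print([(np.hypot(*(q-a)).round(4),np.degrees(np.arctan2(*(q-a)[::-1])).round(2)) for q in(wide,h[:2])])
p,d=bot.camera("top");cv2.imwrite("pics/top1.png",cv2.resize(p[100:330,140:400,::-1],None,fx=2.6,fy=2.6,interpolation=cv2.INTER_CUBIC))
E
```

```text
[0.55421149 0.07263574] [0.55510606 0.07145995] [0.56474363 0.20085797] [0.55916775 0.13674892 0.12502865] 209
[(np.float64(0.1287), np.float64(85.3)), (np.float64(0.0643), np.float64(85.58))]
[(np.float64(0.1298), np.float64(85.74)), (np.float64(0.0654), np.float64(86.44))]
[(np.float64(0.1293), np.float64(85.23)), (np.float64(0.065), np.float64(85.44))]
```

View pics/top1.png

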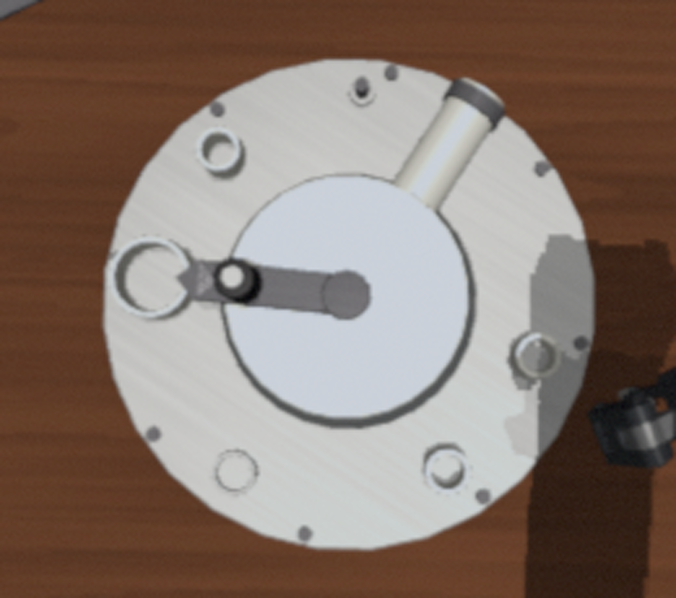

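The crop shows the pointer tip at (183,276), aimed at the centre of the wide collar at (152,277). Handle and outlet bearings agree within about 0.5°, and the arm is clear, so I'm handing in.

```bash
python3 -c "
from station import bot
print(bot.hand_in())"
```

```text
the job is handed in; nothing more can be done
None
```

I turned the selector about 60° clockwise, the shorter way. The pointer now aims at the wide outlet to within about 0.7° as measured, the handle is released with the arm clear, and the job was handed in at about 8 s.

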